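# Put the sockets back on their rail in size order

### The job

Put the four loose wrench sockets back on the socket rail, one standing upright, bore up, in the middle of each round rubber pad, in order of size: the smallest on the pad next to the hanging ring, growing along the row to the largest on the pad next to the square block. Let go of them all and leave them standing still.

Things in the scene. Friction and masses are not known exactly. Their poses are not given: they have to be found in the camera images.
- socket_xs: the smallest of four loose bright-steel wrench sockets: an upright round cylinder, 24 mm in outer diameter and 38 mm tall, with a hexagonal bore (about 16 mm) open at the top. It stands on the bench at the start. Origin at the centre of its underside, z up along its axis.
- socket_s: the second smallest of four loose bright-steel wrench sockets: an upright round cylinder, 34 mm in outer diameter and 46 mm tall, with a hexagonal bore (about 24 mm) open at the top. It stands on the bench at the start. Origin at the centre of its underside, z up along its axis.
- socket_m: the second largest of four loose bright-steel wrench sockets: an upright round cylinder, 44 mm in outer diameter and 54 mm tall, with a hexagonal bore (about 32 mm) open at the top. It stands on the bench at the start. Origin at the centre of its underside, z up along its axis.
- socket_l: the largest of four loose bright-steel wrench sockets: an upright round cylinder, 54 mm in outer diameter and 62 mm tall, with a hexagonal bore (about 40 mm) open at the top. It stands on the bench at the start. Origin at the centre of its underside, z up along its axis.
- pad_a: one of four identical fixed round black rubber pads, 62 mm in diameter, 3 mm thick, about 76 mm apart in a row along the socket rail (fixed aluminium strip, 420 x 74 x 10 mm, lying roughly along y); this one is at the robot's left (+y) end of the row. Origin at the centre of its underside, on the strip; its top is 3 mm higher (13 mm above the bench). x points across the strip, y along it.
- pad_b: one of four identical fixed round black rubber pads, 62 mm in diameter, 3 mm thick, about 76 mm apart in a row along the socket rail (fixed aluminium strip, 420 x 74 x 10 mm, lying roughly along y); this one is second from the left (+y). Origin at the centre of its underside, on the strip; its top is 3 mm higher (13 mm above the bench). x points across the strip, y along it.
- pad_c: one of four identical fixed round black rubber pads, 62 mm in diameter, 3 mm thick, about 76 mm apart in a row along the socket rail (fixed aluminium strip, 420 x 74 x 10 mm, lying roughly along y); this one is third from the left (+y). Origin at the centre of its underside, on the strip; its top is 3 mm higher (13 mm above the bench). x points across the strip, y along it.
- pad_d: one of four identical fixed round black rubber pads, 62 mm in diameter, 3 mm thick, about 76 mm apart in a row along the socket rail (fixed aluminium strip, 420 x 74 x 10 mm, lying roughly along y); this one is at the robot's right (-y) end of the row. Origin at the centre of its underside, on the strip; its top is 3 mm higher (13 mm above the bench). x points across the strip, y along it.
- ring: flat dark-steel hanging ring, 44 mm outside and 26 mm inside diameter, 8 mm high, fixed on one end of the strip, about 69 mm beyond the last pad; it marks the end where the smallest socket goes. It may be at either end. Origin at the centre of its underside.
- block: black plastic square end block, 40 x 40 x 14 mm, fixed on the other end of the strip, about 69 mm beyond the last pad; it marks the end where the largest socket goes. Origin at the centre of its underside.
Things that resemble listed ones, but are neither listed nor needed, are in the scene too. What is shaped like the socket_s but purple is not meant.

How it is judged:
At the end, for the whole second after the job is handed in: Each socket stands on its own pad, smallest at the ring's end to largest at the block's end: its centre within 12 mm of the pad's centre, its underside on the pad (9 to 18 mm above the bench), upright within 0.1 rad (bore up), at rest (under 0.02 m/s and 0.2 rad/s) (((horizontal distance between ring and pad_a below 0.12 m and horizontal distance between socket_xs and pad_a below 0.012 m and horizontal distance between socket_s and pad_b below 0.012 m and horizontal distance between socket_m and pad_c below 0.012 m and horizontal distance between socket_l and pad_d below 0.012 m) or (horizontal distance between ring and pad_d below 0.12 m and horizontal distance between socket_xs and pad_d below 0.012 m and horizontal distance between socket_s and pad_c below 0.012 m and horizontal distance between socket_m and pad_b below 0.012 m and horizontal distance between socket_l and pad_a below 0.012 m)) and height (world z) of socket_xs between 0.009 and 0.018 m and angle between each of socket_xs, socket_s, socket_m, socket_l's own z axis and vertical below 0.1 rad and linear speed of each of socket_xs, socket_s, socket_m, socket_l below 0.02 m/s and angular speed of each of socket_xs, socket_s, socket_m, socket_l below 0.2 rad/s and height (world z) of socket_s between 0.009 and 0.018 m and height (world z) of socket_m between 0.009 and 0.018 m and height (world z) of socket_l between 0.009 and 0.018 m); the robot touches nothing.
It also fails if it takes over 99 s, if anything falls off the work surface, if the arm or the gripper's body presses on something with over 40 N, if the wrist force passes 120 N, or if a joint passes its speed limit or range.

### The arm

A 7-joint arm with a two-finger parallel gripper is mounted at the origin on the work surface. World frame = base frame: x ahead of the robot, y to its left, z up, the work surface at z = 0. Lengths are in m, angles in rad, forces in N, time in s.
With the tool pointing down it reaches from about 0.35 to 0.9 m from the base axis. Payload 8.1 kg.
Tool frame: the origin (TCP) lies midway between the tips of the shut fingers; the grasp point (between the pads) lies 19 mm behind it; z points along the fingers, y is the line along which they close (so a half turn about z gives the same grasp; the last joint's range is limited). The gripper opens to 92 mm and grips with 3 to 60 N. Pads are 19 mm wide; open, the fingers measure 130 mm over their backs; the gripper's body (75 mm by 190 mm) begins 47 mm behind the grasp point.
Start: joints at [1.224, 0.434, 0.025, 1.573, -0.012, 1.134, -0.075], TCP at [0.151, -0.607, 0.197] pointing down, gripper open.
Joint ranges: [-2.62, 2.62], [-0.44, 2.09], [-1.27, 1.32], [0.08, 2.57], [-1.32, 4.46], [0.12, 2], [-2.74, 2.74]. Speed limits (rad/s): [2.22, 2.22, 3.01, 3.01, 3.14, 3.14, 3.14].

### API

Orientations are given as a rotation vector (axis times angle).
In Python, from cell import arm gives the robot as it stands.
- The arm moves only by the tool send_rows, never from a script. Its argument "increments" is a list of rows, each a list of 3 entries, a list of its own where there are three numbers: the finger opening in cm, from 0 to 9.18, then the shift along the tool's x, y, z in cm, then the turn, a rotation vector about the tool's x, y, z in rad. A call has 1 to 5 rows; each row shifts and turns the commanded pose from where the row before left it, along the tool's axes as they then stand; what a row does not reach is not made up. A row lasts 1/10 s, in which the tool goes at most 50 mm and 8.59 degrees, less where a joint would pass 70% of its speed; a pose out of reach is approached as far as the arm can. A call is refused whole if a number of a shift passes 5 or a number of a turn 0.15, either way. A call with a gripper value outside its range is refused whole. The fingers move at their own pace and stop on an object; "force" is the grip in N (left out, the last holds). Time passes only in rows, so rows that do not move let the fingers close. It gives the time, the measured TCP pose, the force, the opening and the grip force at its end, in the units of the state.
- arm.observe(): the state, without advancing time (a new reading comes with each control period).
- arm.get_image(name): name is "side" or "top" or "wrist"; returns the picture (384x512x3 uint8, red, green, blue); there is no depth.
- arm.camera_params(name): a dict with "camera_matrix" (3x3 intrinsics, pixels), "R" (3x3) and "t" (3): a world point X has camera coordinates R X + t. Camera axes: x right, y down, z forward; pixel columns grow to the right and rows downward; lengths in m; the calibration is good to about 2 mm. A picture is of the moment at which its call begins: read the wrist's pose just before it. camera_params takes no time and is no camera call; for the wrist camera it gives the pose at the moment of the call.
- arm.sign_off(): hands the job in; it is judged then, once.
The state is a dict: "clock": time; "joints": joint angles; "dq": joint speeds; "joint_efforts": joint torques, N m; "position": TCP position; "ee_rot": TCP orientation; "force": force on the tool from outside, world axes, zero at the start; "ft_torque": the same for the moment, N m; "width": opening from 0.0 (shut) to 1.0 (fully open); "gripper_force": force on a finger pad.
Only numpy, scipy, OpenCV 4.12 (cv2) and the standard library are available. Lean on these libraries where they do the work, as an engineer would, in place of code of your own. Each camera call takes 0.05 s, during which the arm holds its last target. There are 200 camera calls.

## Working session

There is one attempt and no reset: what is moved stays moved. The work goes in short steps, Python scripts to look and compute and a tool call to move; the robot and the scene stay as the last step left them, time stands still between calls to the robot, and variables do not carry over. Pictures are saved under pics/ and viewed, at most 16 in all, crops included, and the job is handed in when it is done.

Besides the shell and the picture viewer there is one more tool, called after "Request:" as name(argument=value, ...), one argument or row to a line, values as JSON. send_rows: Moves the arm, as the interface text tells. Its arguments: {"type":"object","properties":{"increments":{"type":"array"},"force":{"type":"number"}},"required":["increments"]}

```bash
mkdir -p pics; ls
python3 - <<'E'
from cell import arm
import cv2, numpy as np
s=arm.observe(); print({k:np.round(v,3) for k,v in s.items()})
a=arm.get_image("top"); b=arm.get_image("side")
cv2.imwrite("pics/top0.png",a[:,:,::-1]); cv2.imwrite("pics/side0.png",b[:,:,::-1])
for n in("top","side","wrist"):
  p=arm.camera_params(n); print(n,np.round(p["camera_matrix"],1).tolist(),np.round(p["R"],3).tolist(),np.round(p["t"],3),"C",np.round(-p["R"].T@p["t"],3))
E
```

```text
pics
{'clock': np.float64(0.0), 'joints': array([ 1.224,  0.435,  0.025,  1.574, -0.012,  1.134, -0.075]), 'dq': array([ 0.   , -0.001,  0.001,  0.   , -0.001,  0.002, -0.001]), 'joint_efforts': array([-0.0000e+00, -6.6785e+01,  9.8500e-01, -3.1446e+01, -6.1000e-02,
        4.3000e-02,  0.0000e+00]), 'position': array([ 0.151, -0.606,  0.196]), 'ee_rot': array([-3.117e+00, -3.820e-01,  1.000e-03]), 'force': array([-0.711,  0.031, -1.393]), 'ft_torque': array([ 0.006, -0.035,  0.003]), 'gripper_force': np.float64(0.0), 'width': np.float64(1.001)}
top [[442.0, 0.0, 263.3], [0.0, 442.0, 183.0], [0.0, 0.0, 1.0]] [[-0.027, -0.999, -0.029], [-0.99, 0.031, -0.135], [0.136, 0.025, -0.99]] [0.028 0.511 1.055] C [ 0.364 -0.015  1.115]
side [[359.4, 0.0, 255.2], [0.0, 359.4, 195.9], [0.0, 0.0, 1.0]] [[-0.786, -0.618, -0.003], [-0.49, 0.627, -0.605], [0.376, -0.474, -0.796]] [0.408 0.264 0.631] C [0.213 0.386 0.663]
wrist [[317.3, 0.0, 256.9], [0.0, 317.3, 189.6], [0.0, 0.0, 1.0]] [[0.241, -0.97, -0.001], [-0.933, -0.232, 0.274], [-0.266, -0.065, -0.962]] [-0.625 -0.034  0.39 ] C [ 0.223 -0.589  0.384]
```

View pics/top0.png

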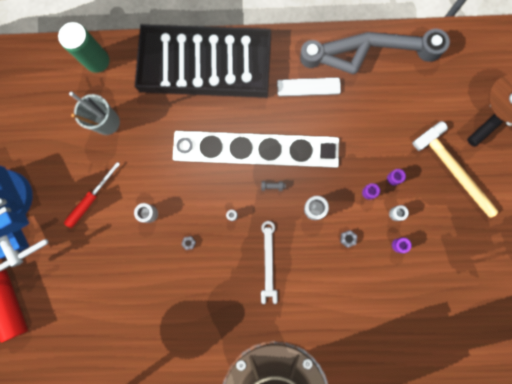

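View pics/side0.png

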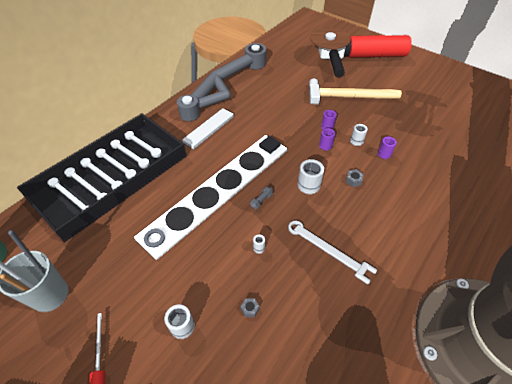

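Top view: the ring is at (184,145) on the left (+y) end and the block at (328,150), so xs goes to pad_a and l to pad_d.
Candidates that could be taken for the sockets: the bright steel ones at (231,215) xs, (399,213) s, (145,212) m and (316,207) l. The purple decoys are at (372,191), (396,177) and (402,245), and the dark hex nuts at (188,243) and (349,239). I choose the four bright ones.

```bash
cat > h.py <<'E'
import numpy as np, cv2
from scipy.spatial.transform import Rotation as Ro
def cast(p,uv,z):
    K,R,t=(np.asarray(p[k]) for k in("camera_matrix","R","t"))
    d=R.T@np.linalg.solve(K,[uv[0],uv[1],1]); C=-R.T@t
    return C+d*(z-C[2])/d[2]
def blob(img,seed,r,kind):
    "largest blob of kind bright/dark near the seed -> centroid, minEnclosing radius, area"
    hsv=cv2.cvtColor(img,cv2.COLOR_RGB2HSV); H,S,V=cv2.split(hsv)
    m=((S<70)&(V>75)) if kind=="bright" else (V<70)
    w=np.zeros_like(V); cv2.circle(w,seed,r,1,-1); m=(m&(w>0)).astype(np.uint8)
    c=max(cv2.findContours(m,cv2.RETR_EXTERNAL,cv2.CHAIN_APPROX_NONE)[0],key=cv2.contourArea)
    hull=cv2.convexHull(c); M=cv2.moments(hull); return np.array([M['m10']/M['m00'],M['m01']/M['m00']]),cv2.minEnclosingCircle(hull)[1],M['m00']
E
python3 - <<'E'
from h import *
from cell import arm
img=cv2.imread("pics/top0.png")[:,:,::-1].copy(); p=arm.camera_params("top")
for n,s,h in(("xs",(231,215),.038),("s",(399,213),.046),("m",(145,212),.054),("l",(316,207),.062)):
    c,r,A=blob(img,s,20,"bright"); X=cast(p,c,h/2); k=np.linalg.norm(cast(p,c+[1,0],h)-cast(p,c,h))
    print(n,np.round(c,1),np.round(X,4),"diam mm",round(2e3*r*k,1),"area-d",round(2e3*k*np.sqrt(A/np.pi),1))
P=[]
for n,s in(("a",(210,146)),("b",(240,148)),("c",(270,149)),("d",(298,150)),("block",(328,151))):
    c,r,A=blob(img,s,16 if n!="block" else 14,"dark"); X=cast(p,c,.013 if n!="block" else .02); P.append(X); print(n,np.round(c,1),np.round(X,4),round(2e3*r*.0025,1))
P=np.array(P); print(np.linalg.norm(np.diff(P,axis=0),axis=1), "yaw",np.arctan2(*(P[0]-P[3])[[1,0]]))
cv2.imwrite("pics/crop.png",cv2.resize(img[120:260,120:420,::-1],(800,373),interpolation=cv2.INTER_CUBIC))
E
```

```text
xs [231.5 214.6] [0.4372 0.0943 0.019 ] diam mm 29.1 area-d 27.5
s [398.8 212.8] [ 0.4297 -0.3169  0.023 ] diam mm 46.7 area-d 41.0
m [145.1 212.6] [0.4479 0.3083 0.027 ] diam mm 58.0 area-d 51.8
l [316.1 207.3] [ 0.4484 -0.1149  0.031 ] diam mm 61.1 area-d 57.9Traceback (most recent call last):
  File "<stdin>", line 9, in <module>
  File "h.py", line 12, in blob
    c=max(cv2.findContours(m,cv2.RETR_EXTERNAL,cv2.CHAIN_APPROX_NONE)[0],key=cv2.contourArea)
ValueError: max() iterable argument is empty
```

Run:
```python
import re
s=open("h.py").read().replace("(V<70)","(V<120)"); open("h.py","w").write(s)
from h import *
from cell import arm
img=cv2.imread("pics/top0.png")[:,:,::-1].copy(); p=arm.camera_params("top")
print(img[146,195:225].max(1),img[150,315:340].max(1))
cv2.imwrite("pics/crop.png",cv2.resize(img[120:260,120:420,::-1],(800,373),interpolation=cv2.INTER_CUBIC))
P=[]
for n,s in(("a",(210,146)),("b",(240,148)),("c",(270,149)),("d",(298,150)),("block",(328,151))):
    c,r,A=blob(img,s,16 if n!="block" else 13,"dark"); X=cast(p,c,.013 if n!="block" else .02); P.append(X); print(n,np.round(c,1),np.round(X,4),round(2e3*r*.0025,1))
P=np.array(P); print(np.linalg.norm(np.diff(P,axis=0),axis=1), "yaw",np.arctan2(*(P[0]-P[3])[[1,0]]))
```

```text
[252 254 255 253 217 124 101 101 101 101 101 102 102 104 103 102 103 102
 103 103 103 103 102 102 103 105 123 180 235 252] [255 255 255 255 249 181  95  77  75  74  74  74  73  72  72  72  72  71
  72  86 135 191 204 167 123]
a [210.5 146.4] [0.6135 0.1455 0.013 ] 52.1
b [240.5 147.5] [0.6079 0.0688 0.013 ] 50.6
c [269.5 148.9] [ 0.6018 -0.0049  0.013 ] 53.1
d [300.5 150.1] [ 0.5962 -0.0834  0.013 ] 53.4
block [327.5 150.5] [ 0.5913 -0.1507  0.02  ] 46.0
[0.07681413 0.07403709 0.07865214 0.0678286 ] yaw 1.4955418830216647
```

View pics/crop.png

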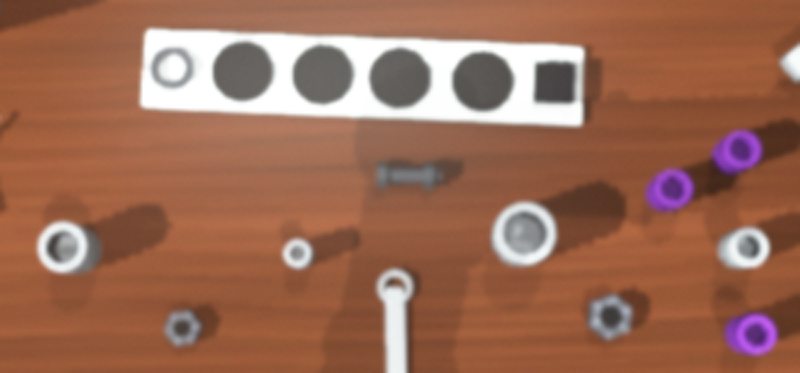

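The crop confirms four bright grey sockets with bores. The purple cylinders and dark nuts stand apart, and pad spacing comes out at about 76 mm. Next I turn the tool so the fingers close along world x.

Request:
send_rows(
  increments=[
    [9.18,[0,0,0],[0,0,-0.147]],
    [9.18,[0,0,0],[0,0,-0.147]],
    [9.18,[0,0,0],[0,0,-0.147]],
    [9.18,[0,0,0],[0,0,-0.147]],
    [9.18,[0,0,0],[0,0,-0.147]],
  ],
  force=20,
)

```text
clock: 0.6
position: [0.1507, -0.6062, 0.1964]
ee_rot: [-2.768, -1.485, -0.0]
force: [-0.4, -1.7, 0.2]
width: 1.0
gripper_force: 0.0
```

Request:
send_rows(
  increments=[
    [9.18,[0,0,0],[0,0,-0.147]],
    [9.18,[0,0,0],[0,0,-0.147]],
    [9.18,[0,0,0],[0,0,-0.147]],
    [9.18,[0,0,0],[0,0,-0.147]],
    [7,[0,0,0],[0,0,0]],
  ],
)

```text
clock: 1.1
position: [0.1505, -0.6063, 0.1964]
ee_rot: [-2.223, -2.219, -0.001]
force: [0.1, -0.4, 0.2]
width: 0.953
gripper_force: 0.0
```

Request:
send_rows(
  increments=[
    [7,[4,4,0],[0,0,0]],
    [7,[4,4,0],[0,0,0]],
    [7,[4,4,0],[0,0,0]],
    [7,[4,4,0],[0,0,0]],
    [7,[4,4,0],[0,0,0]],
  ],
)

```text
clock: 1.6
position: [0.3293, -0.4288, 0.1968]
ee_rot: [-2.232, -2.211, -0.0]
force: [0.8, -0.9, 0.2]
width: 0.765
gripper_force: 0.0
```

Request:
send_rows(
  increments=[
    [7,[4,4,0],[0,0,0]],
    [7,[4,4,0],[0,0,0]],
    [7,[0.9,0,0],[0,0,0]],
    [7,[0,0,0],[0,0,0]],
    [7,[0,0,0],[0,0,0]],
  ],
)

```text
clock: 2.1
position: [0.3983, -0.3522, 0.1967]
ee_rot: [-2.23, -2.213, 0.002]
force: [-0.4, -0.1, 0.8]
width: 0.764
gripper_force: 0.0
```

Run:
```python
from h import *
from cell import arm
s=arm.observe(); print(s["clock"],s["position"],s["ee_rot"],s["joints"].round(2)); print(Ro.from_rotvec(s["ee_rot"]).as_matrix().round(3))
p=arm.camera_params("wrist"); cv2.imwrite("pics/w1.png",arm.get_image("wrist")[:,:,::-1])
np.savez("w1.npz",**p)
```

```text
2.1 [ 0.39830498 -0.35219772  0.19668201] [-2.22969986e+00 -2.21282063e+00  1.62592679e-03] [ 0.94  0.32 -0.4   1.77  0.14  1.08  0.48]
[[ 0.008  1.    -0.001]
 [ 1.    -0.008 -0.001]
 [-0.001 -0.001 -1.   ]]
```

View pics/w1.png

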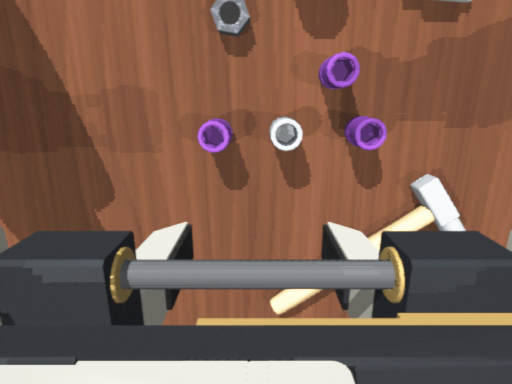

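The wrist view shows the bright socket s at (286,133), with purple decoys at (214,135), (366,132) and (341,70). I'll compute the correction from here.

```bash
cat >> h.py <<'E'
def measure(seed,h,r=30,fn=None,kind="bright"):
    "wrist: position of socket from silhouette centroid, plus tool-axis shift (cm) to put the TCP over it"
    from cell import arm
    s=arm.observe(); p=arm.camera_params("wrist"); img=arm.get_image("wrist")
    if fn: cv2.imwrite(fn,img[:,:,::-1])
    if np.ndim(seed) and len(seed)==3:  # world seed
        q=p["camera_matrix"]@(p["R"]@np.array(seed)+p["t"]); seed=tuple(int(v) for v in q[:2]/q[2])
    c,rr,A=blob(img,seed,r,kind); X=cast(p,c,h/2 if kind=="bright" else h)
    k=np.linalg.norm(cast(p,c+[1,0],h)-cast(p,c,h))
    d=Ro.from_rotvec(s["ee_rot"]).as_matrix().T@(X-s["position"])
    print("clk",round(float(s["clock"]),2),"px",c.round(1),"X",X.round(4),"diam",round(2e3*rr*k,1),"area-d",round(2e3*k*np.sqrt(A/np.pi),1),"tcp",s["position"].round(4),"shift cm",(d*100).round(2),"w",round(float(s["width"])*9.2,2),"q",s["joints"].round(2))
    return X
E
python3 - <<'E'
from h import *
img=cv2.imread("pics/w1.png")[:,:,::-1].copy(); p=dict(np.load("w1.npz"))
for hh in (.023,):
  c,r,A=blob(img,(286,133),30,"bright"); print(c,r,cast(p,c,hh), np.linalg.norm(cast(p,c+[1,0],.046)-cast(p,c,.046))*2*r, (cast(p,c,hh)-[0.39830498,-0.35219772,0.19668201])*100)
E
```

```text
[285.39818418 133.21030202] 17.864046096801758 [ 0.43153981 -0.31596313  0.023     ] 0.03771196039275362 [  3.32348341   3.62345873 -17.368201  ]
```

Request:
send_rows(
  increments=[
    [5.5,[3,3,0],[0,0,0]],
    [5.5,[0.65,0.3,0],[0,0,0]],
    [5.5,[0,0,4],[0,0,0]],
    [5.5,[0,0,4],[0,0,0]],
    [5.5,[0,0,0],[0,0,0]],
  ],
)

```text
clock: 2.65
position: [0.4283, -0.3145, 0.1125]
ee_rot: [-2.224, -2.208, 0.004]
force: [-0.4, 0.2, 0.2]
width: 0.601
gripper_force: 0.0
```

```bash
python3 -c "
from h import *
measure((.431,-.316,.023),.046,r=45,fn='pics/w2.png')"
```

```text
clk 2.65 px [259.3 186.9] X [ 0.4308 -0.3172  0.023 ] diam 40.8 area-d 37.2 tcp [ 0.4283 -0.3145  0.1125] shift cm [-0.31  0.32  8.95] w 5.53 q [ 0.84  0.41 -0.4   1.87  0.2   0.9   0.33]
```

View pics/w2.png

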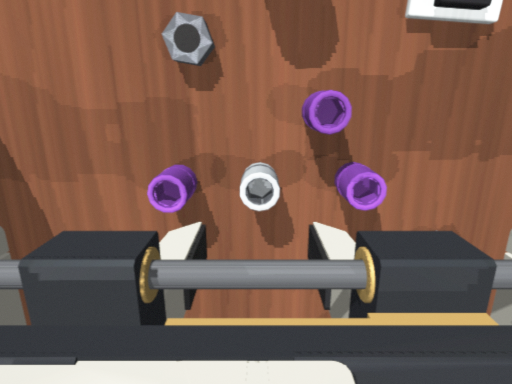

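The socket is straight ahead of the fingers, with the purple ones clear of both. I'll descend and grip.

Request:
send_rows(
  increments=[
    [5.5,[-0.3,0.3,3],[0,0,0]],
    [5.5,[0,0,3],[0,0,0]],
    [5.5,[0,0,2],[0,0,0]],
    [5.5,[0,0,1.5],[0,0,0]],
    [5.5,[0,0,0],[0,0,0]],
  ],
)

```text
clock: 3.2
position: [0.4352, -0.3188, 0.0221]
ee_rot: [-2.228, -2.214, 0.001]
force: [-0.3, 0.3, 0.8]
width: 0.6
gripper_force: 0.0
```

Request:
send_rows(
  increments=[
    [2,[0,0,0],[0,0,0]],
    [2,[0,0,0],[0,0,0]],
    [2,[0,0,0],[0,0,0]],
    [2,[0,0,0],[0,0,0]],
    [2,[0,0,0],[0,0,0]],
  ],
)

```text
clock: 3.7
position: [0.4357, -0.3179, 0.0223]
ee_rot: [2.226, 2.216, 0.0]
force: [0.6, 0.6, 0.1]
width: 0.239
gripper_force: 0.0
```

```bash
python3 -c "
from h import *
from cell import arm
s=arm.observe();print(s['width'],s['gripper_force'],s['position'])
a=arm.get_image('wrist');b=arm.get_image('side')
t=arm.get_image('top')
b=cv2.resize(b[90:230,260:440],(540,420));t=cv2.resize(t[150:290,340:480],(420,420))
cv2.imwrite('pics/w3.png',np.hstack([cv2.resize(a,(400,300)),cv2.resize(t,(300,300))])[:,:,::-1])
"
```

```text
0.23856111434754826 0.0 [ 0.43569251 -0.31788439  0.02227504]
```

View pics/w3.png

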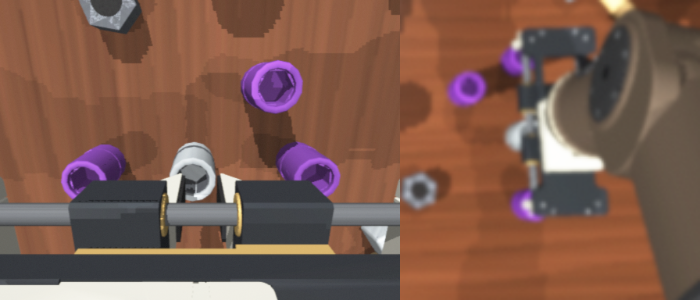

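```bash
python3 -c "
from h import *
from cell import arm
for i in range(2):
  s=arm.observe();p=arm.camera_params('wrist');a=arm.get_image('wrist')
  R=Ro.from_rotvec(s['ee_rot']).as_matrix()
  for dz in(0,-.019):
    q=p['camera_matrix']@(p['R']@(s['position']+R@[0,0,dz])+p['t']);print(q[:2]/q[2],s['position'])
  print((R.T@(-p['R'].T@p['t']-s['position'])).round(4))
measure((.431,-.303,.04),.046,r=45)
cv2.imwrite('pics/w4.png',cv2.resize(a[150:384,130:410],(700,585))[:,:,::-1])
"
```

```text
[255.20077876 219.83884241] [ 0.43551642 -0.31772017  0.02189789]
[255.01119624 231.91334419] [ 0.43551642 -0.31772017  0.02189789]
[ 0.0734  0.0012 -0.1879]
[255.19937212 219.84423623] [ 0.43549526 -0.31770257  0.02183678]
[255.0086798  231.91918146] [ 0.43549526 -0.31770257  0.02183678]
[ 0.0734  0.0012 -0.1879]
clk 3.95 px [245.5 219. ] X [ 0.4294 -0.3166  0.023 ] diam 41.6 area-d 37.0 tcp [ 0.4355 -0.3177  0.0218] shift cm [ 0.1  -0.61 -0.12] w 2.01 q [ 0.79  0.54 -0.36  1.94  0.28  0.71  0.26]
```

View pics/w4.png

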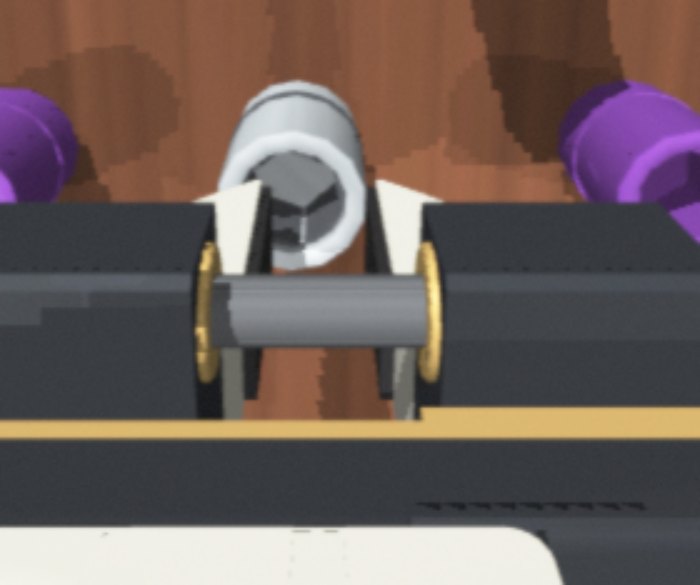

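```bash
python3 -c "
from h import *
from cell import arm
s=arm.observe();p=arm.camera_params('side');a=arm.get_image('side')
print(s['position'],s['width'])
for X in (s['position'],s['position']+[0,0,.019],[.4308,-.3172,0],[.4308,-.3172,.046]):
  q=p['camera_matrix']@(p['R']@X+p['t']);print((q[:2]/q[2]).round(1))
cv2.imwrite('pics/s1.png',cv2.resize(a[70:190,290:430],(700,600),interpolation=cv2.INTER_CUBIC)[:,:,::-1])
"
```

```text
[ 0.43548379 -0.31762361  0.02176732] 0.2178770183910841
[356.6 133.1]
[358.3 127.5]
[356.3 140.1]
[360.3 126.8]
```

View pics/s1.png

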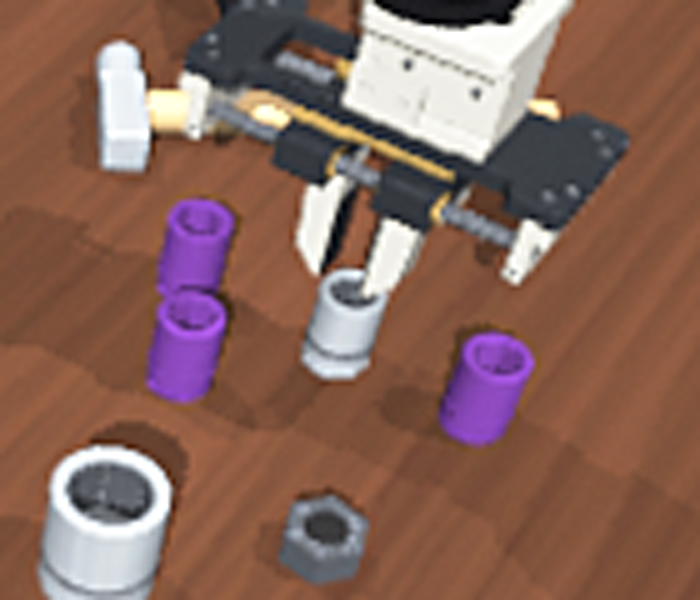

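```bash
python3 -c "
from h import *
from cell import arm
def ray(n,uv):
  p=arm.camera_params(n);C=-p['R'].T@p['t'];d=p['R'].T@np.linalg.solve(p['camera_matrix'],[*uv,1]);return C,d/np.linalg.norm(d)
def tri(a,b):
  (C,d),(E,e)=a,b
  l=np.linalg.lstsq(np.c_[d,-e],E-C,rcond=None)[0];return (C+d*l[0]).round(4),(E+e*l[1]).round(4)
print('tips',tri(ray('wrist',(258,224)),ray('side',(360,126.3))))
print('right tip',tri(ray('wrist',(281,222)),ray('side',(354,124.5))),'left tip',tri(ray('wrist',(235,224)),ray('side',(365,128.2))))
print('socket rim',tri(ray('wrist',(248,230)),ray('side',(361,127.5))))
print('tcp',arm.observe()['position'],arm.observe()['width'])
"
```

```text
tips (array([ 0.4372, -0.309 ,  0.0501]), array([ 0.4304, -0.3123,  0.0514]))
right tip (array([ 0.4495, -0.3076,  0.0509]), array([ 0.4456, -0.3092,  0.0512])) left tip (array([ 0.4247, -0.3093,  0.0494]), array([ 0.4172, -0.3135,  0.0516]))
socket rim (array([ 0.4316, -0.3148,  0.0448]), array([ 0.4284, -0.3165,  0.0456]))
tcp [ 0.43548946 -0.31765315  0.02176534] 0.21737377032365626
```

Triangulation from the side and wrist views puts the real fingertips about 28 mm above the reported TCP (z ≈ 0.050). The fingers therefore closed just above the rim without touching it. I'll reopen, centre, then go lower in small steps while watching the force.

Request:
send_rows(
  increments=[
    [5.5,[0,-0.3,0],[0,0,0]],
    [5.5,[0,-0.2,0],[0,0,0]],
    [5.5,[0,0,0],[0,0,0]],
    [5.5,[0,0,0],[0,0,0]],
    [5.5,[0,0,0],[0,0,0]],
  ],
)

```text
clock: 4.55
position: [0.4305, -0.3177, 0.0218]
ee_rot: [2.226, 2.217, -0.0]
force: [0.3, -1.0, -0.1]
width: 0.58
gripper_force: 0.0
```

Request:
send_rows(
  increments=[
    [5.5,[0,0,0.6],[0,0,0]],
    [5.5,[0,0,0.6],[0,0,0]],
    [5.5,[0,0,0.6],[0,0,0]],
    [5.5,[0,0,0.4],[0,0,0]],
    [5.5,[0,0,0],[0,0,0]],
  ],
)

```text
clock: 5.05
position: [0.43, -0.3173, -0.001]
ee_rot: [-2.225, -2.216, 0.0]
force: [-0.8, -0.3, 0.4]
width: 0.602
gripper_force: 0.0
```

```bash
python3 -c "
from h import *
from cell import arm
s=arm.observe();p=arm.camera_params('side');a=arm.get_image('side');w=arm.get_image('wrist')
print(s['position'],s['width'],s['force'],s['ee_rot'])
A=cv2.resize(a[80:160,320:420],(400,320),interpolation=cv2.INTER_CUBIC)
cv2.imwrite('pics/s2.png',np.hstack([A,cv2.resize(w[100:384,90:445],(400,320))])[:,:,::-1])
"
```

```text
[ 0.43004358 -0.31731171 -0.00103025] 0.6020078084415904 [-0.79374542 -0.27672554  0.36906765] [-2.22479204e+00 -2.21609026e+00  4.37301596e-04]
```

View pics/s2.png

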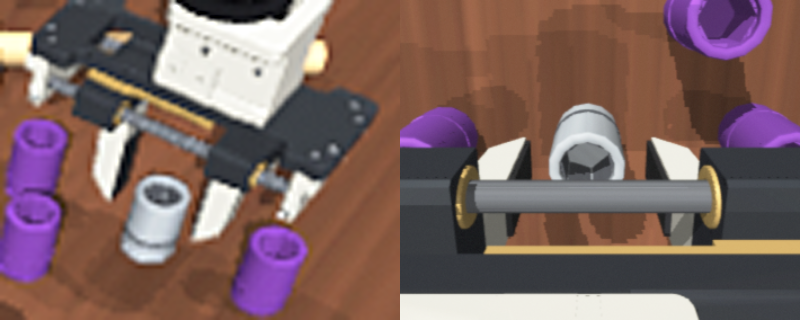

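Fingers now straddle the socket with no contact and tips about 25 mm up. Close.

Request:
send_rows(
  increments=[
    [5.5,[0,0,0.4],[0,0,0]],
    [2.4,[0,0,0],[0,0,0]],
    [2.4,[0,0,0],[0,0,0]],
    [2.4,[0,0,0],[0,0,0]],
    [2.4,[0,0,0],[0,0,0]],
  ],
  force=20,
)

```text
clock: 5.65
position: [0.4305, -0.3177, -0.0041]
ee_rot: [2.226, 2.217, -0.0]
force: [-0.2, -0.3, 1.2]
width: 0.367
gripper_force: 20.0
```

Request:
send_rows(
  increments=[
    [2.4,[0,0,0],[0,0,0]],
    [2.4,[0,0,-0.3],[0,0,0]],
    [2.4,[0,0,-0.5],[0,0,0]],
    [2.4,[0,0,-1],[0,0,0]],
    [2.4,[0,0,-2],[0,0,0]],
  ],
)

```text
clock: 6.15
position: [0.4297, -0.3172, 0.0339]
ee_rot: [-2.224, -2.216, 0.001]
force: [-0.2, -0.5, -2.2]
width: 0.365
gripper_force: 20.0
```

Request:
send_rows(
  increments=[
    [2.4,[0,0,-4],[0,0,0]],
    [2.4,[0,0,-4],[0,0,0]],
    [2.4,[3.8,1.7,0],[0,0,0]],
    [2.4,[3.8,1.7,0],[0,0,0]],
    [2.4,[3.8,1.7,0],[0,0,0]],
  ],
)

```text
clock: 6.65
position: [0.4826, -0.203, 0.1152]
ee_rot: [2.226, 2.214, 0.001]
force: [1.7, -0.1, -1.5]
width: 0.366
gripper_force: 20.0
```

Request:
send_rows(
  increments=[
    [2.4,[3.8,1.7,0],[0,0,0]],
    [2.4,[3.8,1.7,0],[0,0,0]],
    [2.4,[3.8,1.7,0],[0,0,0]],
    [2.4,[3.8,1.7,0],[0,0,0]],
    [2.4,[3.8,1.7,0],[0,0,0]],
  ],
)

```text
clock: 7.15
position: [0.5683, -0.0127, 0.1148]
ee_rot: [2.226, 2.216, 0.001]
force: [0.2, 0.0, -1.2]
width: 0.364
gripper_force: 20.0
```

Request:
send_rows(
  increments=[
    [2.4,[3.8,1.7,0],[0,0,0]],
    [2.4,[3.8,1.7,0],[0,0,0]],
    [2.4,[0,0,0],[0,0,0]],
    [2.4,[0,0,0],[0,0,0]],
    [2.4,[0,0,0],[0,0,0]],
  ],
)

```text
clock: 7.65
position: [0.6017, 0.0601, 0.114]
ee_rot: [2.227, 2.215, -0.002]
force: [0.0, -0.7, -1.2]
width: 0.368
gripper_force: 20.0
```

Run:
```python
from h import *
from cell import arm
s=arm.observe(); p=arm.camera_params("wrist"); a=arm.get_image("wrist"); cv2.imwrite("pics/w5.png",a[:,:,::-1])
print(s["clock"],s["position"],s["ee_rot"],s["width"])
for n,X in dict(a=(.6135,.1451),b=(.6077,.0694),c=(.6019,-.0064),d=(.5961,-.0821)).items():
    q=p["camera_matrix"]@(p["R"]@np.array([*X,.013])+p["t"]); print(n,(q[:2]/q[2]).round(1))
```

```text
7.65 [0.60171715 0.06011075 0.11401738] [ 2.22686505e+00  2.21521333e+00 -1.64948644e-03] 0.36847837865687916
a [268.9  85.1]
b [262.3 170.7]
c [256.5 245.1]
d [251.4 310.2]
```

View pics/w5.png

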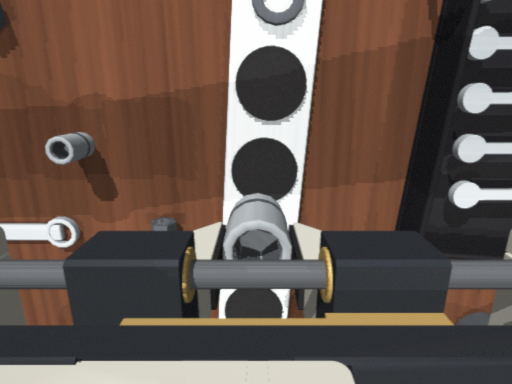

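Pads a and b appear at (271,84) and (264,169), within about 2 px of prediction, and the socket is held upright. Centre over pad_b and lower.

Request:
send_rows(
  increments=[
    [2.4,[0.9,0.65,0],[0,0,0]],
    [2.4,[0,0,3],[0,0,0]],
    [2.4,[0,0,3],[0,0,0]],
    [2.4,[0,0,3],[0,0,0]],
    [2.4,[0,0,0],[0,0,0]],
  ],
)

```text
clock: 8.2
position: [0.6059, 0.0694, 0.0202]
ee_rot: [-2.224, -2.213, 0.009]
force: [-1.0, -0.0, -1.7]
width: 0.366
gripper_force: 20.0
```

Request:
send_rows(
  increments=[
    [2.4,[0,0,0.8],[0,0,0]],
    [2.4,[0,0,0.2],[0,0,0]],
    [2.4,[0,0,0.2],[0,0,0]],
    [2.4,[0,0,0],[0,0,0]],
    [2.4,[0,0,0],[0,0,0]],
  ],
)

```text
clock: 8.7
position: [0.6091, 0.0707, 0.0126]
ee_rot: [2.226, 2.216, 0.001]
force: [0.5, -0.4, -1.7]
width: 0.363
gripper_force: 20.0
```

Request:
send_rows(
  increments=[
    [2.4,[-0.1,-0.1,0.2],[0,0,0]],
    [2.4,[0,0,0.1],[0,0,0]],
    [2.4,[0,0,0.1],[0,0,0]],
    [2.4,[0,0,0],[0,0,0]],
    [2.4,[0,0,0],[0,0,0]],
  ],
)

```text
clock: 9.2
position: [0.6076, 0.0694, 0.0088]
ee_rot: [2.226, 2.216, -0.0]
force: [-4.9, -2.8, 10.7]
width: 0.365
gripper_force: 20.0
```

Contact on the pad. Release and rise, then go to xs.

Request:
send_rows(
  increments=[
    [5.5,[0,0,0],[0,0,0]],
    [5.5,[0,0,0],[0,0,0]],
    [5.5,[0,0,0],[0,0,0]],
    [5.5,[0,0,-1],[0,0,0]],
    [5.5,[0,0,-3],[0,0,0]],
  ],
)

```text
clock: 9.7
position: [0.6055, 0.0691, 0.0462]
ee_rot: [-2.224, -2.215, 0.006]
force: [-0.0, -0.5, -0.4]
width: 0.597
gripper_force: 0.0
```

Request:
send_rows(
  increments=[
    [5.5,[0,0,-4],[0,0,0]],
    [5.5,[0,0,-3],[0,0,0]],
    [5.5,[0.6,-4.2,0],[0,0,0]],
    [5.5,[0.6,-4.2,0],[0,0,0]],
    [5.5,[0.6,-4.2,0],[0,0,0]],
  ],
)

```text
clock: 10.2
position: [0.4804, 0.0884, 0.1186]
ee_rot: [2.226, 2.216, 0.001]
force: [0.3, 1.1, 1.1]
width: 0.599
gripper_force: 0.0
```

Request:
send_rows(
  increments=[
    [5.5,[0.6,-4.2,0],[0,0,0]],
    [5.5,[0,0,0],[0,0,0]],
    [5.5,[0,0,0],[0,0,0]],
  ],
)

```text
clock: 10.5
position: [0.4396, 0.0944, 0.1187]
ee_rot: [2.224, 2.217, 0.001]
force: [1.1, 0.7, 1.1]
width: 0.6
gripper_force: 0.0
```

Run:
```python
from h import *
from cell import arm
X=measure((.437,.094,.019),.038,r=32,fn="pics/w6.png")
# placed s and untouched others from the top camera
p=arm.camera_params("top"); a=arm.get_image("top"); cv2.imwrite("pics/t1.png",a[:,:,::-1])
```

```text
clk 10.5 px [253.3 183.3] X [0.4374 0.092  0.019 ] diam 30.4 area-d 27.2 tcp [0.4396 0.0944 0.1187] shift cm [-0.24 -0.23  9.97] w 5.52 q [ 0.11  0.3  -0.54  2.05  0.2   0.84 -0.54]
```

View pics/w6.png

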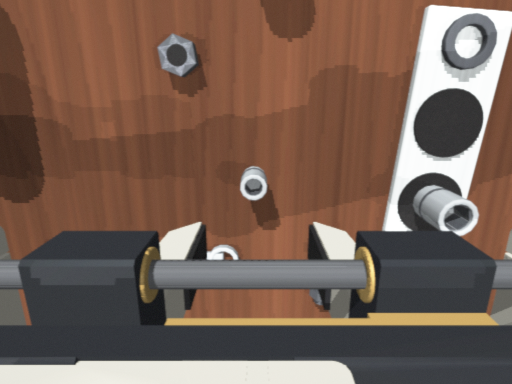

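Socket xs is at (253,183), and s stands centred on pad_b. Descend on xs.

Request:
send_rows(
  increments=[
    [4.5,[-0.25,-0.2,3],[0,0,0]],
    [4.5,[0,0,3],[0,0,0]],
    [4.5,[0,0,3],[0,0,0]],
    [4.5,[0,0,2],[0,0,0]],
    [4.5,[0,0,0],[0,0,0]],
  ],
)

```text
clock: 11.1
position: [0.437, 0.0914, 0.0056]
ee_rot: [-2.225, -2.215, 0.005]
force: [0.2, -0.9, 0.1]
width: 0.49
gripper_force: 0.0
```

Request:
send_rows(
  increments=[
    [4.5,[0,0,0.6],[0,0,0]],
    [4.5,[0,0,0.6],[0,0,0]],
    [4.5,[0,0,0.5],[0,0,0]],
    [4.5,[0,0,0.3],[0,0,0]],
    [4.5,[0,0,0],[0,0,0]],
  ],
)

```text
clock: 11.6
position: [0.4377, 0.0917, -0.0122]
ee_rot: [2.226, 2.217, -0.0]
force: [0.2, 0.9, 0.4]
width: 0.492
gripper_force: 0.0
```

Request:
send_rows(
  increments=[
    [1.4,[0,0,0.3],[0,0,0]],
    [1.4,[0,0,0],[0,0,0]],
    [1.4,[0,0,0],[0,0,0]],
    [1.4,[0,0,0],[0,0,0]],
    [1.4,[0,0,0],[0,0,0]],
  ],
  force=20,
)

```text
clock: 12.1
position: [0.4377, 0.0918, -0.0151]
ee_rot: [2.226, 2.217, 0.0]
force: [-0.7, 0.6, 0.1]
width: 0.252
gripper_force: 20.0
```

Request:
send_rows(
  increments=[
    [1.4,[0,0,0],[0,0,0]],
    [1.4,[0,0,0],[0,0,0]],
  ],
)

```text
clock: 12.3
position: [0.4377, 0.0918, -0.0151]
ee_rot: [2.226, 2.217, -0.0]
force: [-0.7, -0.0, 1.1]
width: 0.255
gripper_force: 20.0
```

Request:
send_rows(
  increments=[
    [1.4,[0,0,-1],[0,0,0]],
    [1.4,[0,0,-3],[0,0,0]],
    [1.4,[0,0,-4],[0,0,0]],
    [1.4,[0,0,-3],[0,0,0]],
    [1.4,[1.1,3.5,0],[0,0,0]],
  ],
)

```text
clock: 12.8
position: [0.4719, 0.102, 0.0993]
ee_rot: [2.223, 2.215, 0.003]
force: [1.6, 0.7, -1.0]
width: 0.254
gripper_force: 20.0
```

Request:
send_rows(
  increments=[
    [1.4,[1.1,3.5,0],[0,0,0]],
    [1.4,[1.1,3.5,0],[0,0,0]],
    [1.4,[1.1,3.5,0],[0,0,0]],
    [1.4,[1,3.5,0],[0,0,0]],
    [1.4,[0,0,0],[0,0,0]],
  ],
)

```text
clock: 13.3
position: [0.6168, 0.1464, 0.0953]
ee_rot: [2.226, 2.216, 0.005]
force: [-0.9, -0.0, -1.1]
width: 0.255
gripper_force: 20.0
```

Request:
send_rows(
  increments=[
    [1.4,[0,0,3],[0,0,0]],
    [1.4,[0,0,3],[0,0,0]],
    [1.4,[0,0,1],[0,0,0]],
    [1.4,[0,0,0],[0,0,0]],
    [1.4,[0,0,0],[0,0,0]],
  ],
)

```text
clock: 13.8
position: [0.6134, 0.1454, 0.0261]
ee_rot: [2.226, 2.217, 0.002]
force: [0.3, 1.0, -1.2]
width: 0.254
gripper_force: 20.0
```

Request:
send_rows(
  increments=[
    [1.4,[0,0,1.2],[0,0,0]],
    [1.4,[0,0,0.8],[0,0,0]],
    [1.4,[0,0,0.3],[0,0,0]],
    [1.4,[0,0,0.1],[0,0,0]],
    [1.4,[0,0,0],[0,0,0]],
  ],
)

```text
clock: 14.3
position: [0.6129, 0.1451, 0.0007]
ee_rot: [-2.226, -2.217, 0.0]
force: [-0.1, 0.2, -0.2]
width: 0.254
gripper_force: 20.0
```

Request:
send_rows(
  increments=[
    [1.4,[0,0,0.1],[0,0,0]],
    [1.4,[0,0,0.1],[0,0,0]],
    [1.4,[0,0,0.1],[0,0,0]],
    [1.4,[0,0,0],[0,0,0]],
    [1.4,[0,0,0],[0,0,0]],
  ],
)

```text
clock: 14.8
position: [0.613, 0.1451, -0.002]
ee_rot: [2.226, 2.217, 0.0]
force: [0.1, -0.4, 0.8]
width: 0.251
gripper_force: 20.0
```

Request:
send_rows(
  increments=[
    [1.4,[0,0,0.1],[0,0,0]],
    [1.4,[0,0,0],[0,0,0]],
  ],
)

```text
clock: 15.0
position: [0.6131, 0.1451, -0.0022]
ee_rot: [2.226, 2.216, 0.0]
force: [-3.1, -1.7, 9.8]
width: 0.253
gripper_force: 20.0
```

Request:
send_rows(
  increments=[
    [4.5,[0,0,0],[0,0,0]],
    [4.5,[0,0,0],[0,0,0]],
    [4.5,[0,0,0],[0,0,0]],
    [4.5,[0,0,-1],[0,0,0]],
    [4.5,[0,0,-3],[0,0,0]],
  ],
)

```text
clock: 15.5
position: [0.6109, 0.1442, 0.0351]
ee_rot: [-2.224, -2.215, 0.007]
force: [0.1, -0.8, 0.1]
width: 0.486
gripper_force: 0.0
```

Request:
send_rows(
  increments=[
    [7.5,[0,0,-4],[0,0,0]],
    [7.5,[0,0,-4],[0,0,0]],
    [7.5,[3.2,-3.3,0],[0,0,0]],
    [7.5,[3.2,-3.3,0],[0,0,0]],
    [7.5,[3.2,-3.3,0],[0,0,0]],
  ],
)

```text
clock: 16.0
position: [0.5135, 0.2425, 0.1179]
ee_rot: [2.227, 2.216, 0.002]
force: [-0.6, 0.8, -0.8]
width: 0.809
gripper_force: 0.0
```

Request:
send_rows(
  increments=[
    [7.5,[3.2,-3.3,0],[0,0,0]],
    [7.5,[3.4,-3.3,0],[0,0,0]],
    [7.5,[0,0,0],[0,0,0]],
    [7.5,[0,0,0],[0,0,0]],
    [7.5,[0,0,0],[0,0,0]],
  ],
)

```text
clock: 16.5
position: [0.4495, 0.3069, 0.1171]
ee_rot: [2.227, 2.215, 0.0]
force: [0.8, -0.6, -0.0]
width: 0.816
gripper_force: 0.0
```

Run:
```python
from h import *
from cell import arm
X=measure((.448,.308,.027),.054,r=50,fn="pics/w7.png")
a=cv2.imread("pics/w7.png"); t=arm.get_image("top")[:,:,::-1]
cv2.imwrite("pics/v7.png",np.hstack([cv2.resize(a,(400,300)),cv2.resize(t[110:210,150:350],(400,200)).copy() if 0 else cv2.copyMakeBorder(cv2.resize(t[110:210,150:350],(400,200),interpolation=cv2.INTER_CUBIC),0,100,0,0,0)]))
```

```text
clk 16.5 px [254.2 187.8] X [0.4481 0.3028 0.027 ] diam 51.0 area-d 46.9 tcp [0.4495 0.3069 0.1171] shift cm [-0.41 -0.15  9.01] w 7.5 q [-0.3   0.45 -0.54  1.84  0.28  0.93 -0.97]
```

View pics/v7.png

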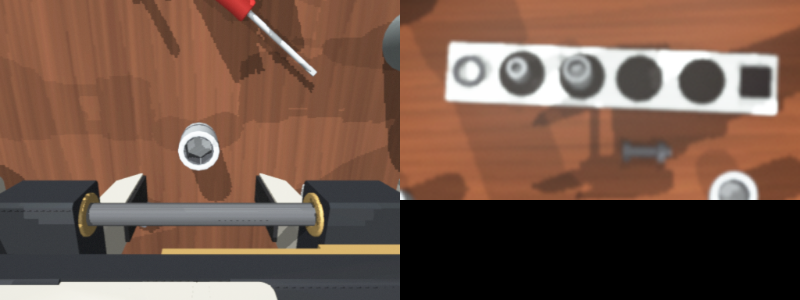

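xs and s are on pads a and b in the top view (offset of the tops is perspective). Socket m lies between the open fingers. Descend and grip.

Request:
send_rows(
  increments=[
    [7,[-0.4,-0.15,3],[0,0,0]],
    [7,[0,0,3],[0,0,0]],
    [7,[0,0,2],[0,0,0]],
    [7,[0,0,1],[0,0,0]],
    [7,[0,0,0],[0,0,0]],
  ],
)

```text
clock: 17.1
position: [0.447, 0.3026, 0.0257]
ee_rot: [-2.227, -2.215, 0.004]
force: [-0.0, 0.4, -0.6]
width: 0.76
gripper_force: 0.0
```

```bash
python3 -c "
from h import *
measure((.448,.303,.03),.054,r=60)"
```

```text
clk 17.1 px [256.7 230.5] X [0.4479 0.2958 0.027 ] diam 59.9 area-d 52.5 tcp [0.447  0.3026 0.0257] shift cm [-0.67  0.1  -0.13] w 6.99 q [-0.34  0.56 -0.48  1.93  0.37  0.74 -1.05]
```

Request:
send_rows(
  increments=[
    [7,[0,0,0.8],[0,0,0]],
    [7,[0,0,0.8],[0,0,0]],
    [7,[0,0,0.8],[0,0,0]],
    [7,[0,0,0.4],[0,0,0]],
    [7,[0,0,0],[0,0,0]],
  ],
)

```text
clock: 17.65
position: [0.4467, 0.3034, -0.0019]
ee_rot: [-2.226, -2.217, 0.002]
force: [0.5, -0.0, -0.7]
width: 0.764
gripper_force: 0.0
```

Request:
send_rows(
  increments=[
    [3.4,[0,0,0],[0,0,0]],
    [3.4,[0,0,0],[0,0,0]],
    [3.4,[0,0,0],[0,0,0]],
    [3.4,[0,0,0],[0,0,0]],
    [3.4,[0,0,0],[0,0,0]],
  ],
  force=25,
)

```text
clock: 18.15
position: [0.4472, 0.3038, -0.001]
ee_rot: [2.226, 2.217, 0.001]
force: [0.2, -1.1, 2.3]
width: 0.471
gripper_force: 25.0
```

Request:
send_rows(
  increments=[
    [3.4,[0,0,-1],[0,0,0]],
    [3.4,[0,0,-3],[0,0,0]],
    [3.4,[0,0,-4],[0,0,0]],
    [3.4,[0,0,-4],[0,0,0]],
    [3.4,[-3.9,1.9,0],[0,0,0]],
  ],
)

```text
clock: 18.65
position: [0.4655, 0.2732, 0.1252]
ee_rot: [-2.214, -2.226, -0.018]
force: [2.2, 1.3, -3.3]
width: 0.472
gripper_force: 25.0
```

Request:
send_rows(
  increments=[
    [3.4,[-3.9,1.9,0],[0,0,0]],
    [3.4,[-3.9,1.9,0],[0,0,0]],
    [3.4,[-3.9,1.9,0],[0,0,0]],
    [3.4,[-3.9,1.9,0],[0,0,0]],
    [3.4,[-3.9,1.9,0],[0,0,0]],
  ],
)

```text
clock: 19.15
position: [0.5602, 0.0675, 0.1193]
ee_rot: [-2.226, -2.217, 0.0]
force: [0.7, 0.0, -3.6]
width: 0.468
gripper_force: 25.0
```

Request:
send_rows(
  increments=[
    [3.4,[-3.9,1.9,0],[0,0,0]],
    [3.4,[-3.9,1.9,0],[0,0,0]],
    [3.4,[0,0,0],[0,0,0]],
    [3.4,[0,0,0],[0,0,0]],
    [3.4,[0,0,0],[0,0,0]],
  ],
)

```text
clock: 19.65
position: [0.5971, -0.0077, 0.1189]
ee_rot: [-2.224, -2.217, -0.0]
force: [-0.6, 0.4, -2.8]
width: 0.468
gripper_force: 25.0
```

Run:
```python
from h import *
from cell import arm
s=arm.observe(); p=arm.camera_params("wrist"); a=arm.get_image("wrist"); cv2.imwrite("pics/w8.png",a[:,:,::-1])
print(s["clock"],s["position"],s["ee_rot"],s["width"],s["joints"].round(2))
for n,X in dict(a=(.6135,.1451),b=(.6077,.0694),c=(.6019,-.0064)).items():
    q=p["camera_matrix"]@(p["R"]@np.array([*X,.013])+p["t"]); print(n,(q[:2]/q[2]).round(1))
```

```text
19.65 [ 0.59707676 -0.00767963  0.11893927] [-2.22384156e+00 -2.21748900e+00 -7.76181149e-05] 0.46787665188122024 [ 0.25  0.51 -0.47  1.71  0.27  0.99 -0.32]
a [275.2  -1.1]
b [267.6  95. ]
c [261. 178.]
```

View pics/w8.png

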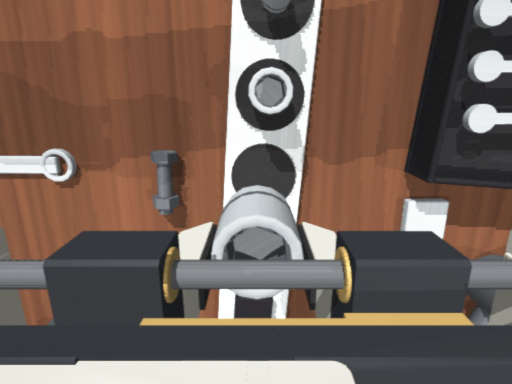

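s is centred on pad_b (rim (271,92), pad (269,94)). m is held upright, and pad_c is at (263,176). Lower.

Request:
send_rows(
  increments=[
    [3.4,[0.15,0.55,0],[0,0,0]],
    [3.4,[0,0,3],[0,0,0]],
    [3.4,[0,0,3],[0,0,0]],
    [3.4,[0,0,3],[0,0,0]],
    [3.4,[0,0,0],[0,0,0]],
  ],
)

```text
clock: 20.2
position: [0.6003, -0.0068, 0.0253]
ee_rot: [-2.221, -2.215, 0.008]
force: [-1.0, -0.1, -3.7]
width: 0.466
gripper_force: 25.0
```

Request:
send_rows(
  increments=[
    [3.4,[0,0,0.8],[0,0,0]],
    [3.4,[0,0,0.2],[0,0,0]],
    [3.4,[0,0,0.1],[0,0,0]],
    [3.4,[0,0,0],[0,0,0]],
    [3.4,[0,0,0],[0,0,0]],
  ],
)

```text
clock: 20.7
position: [0.6038, -0.0074, 0.0186]
ee_rot: [2.225, 2.216, 0.001]
force: [0.1, -0.1, -3.2]
width: 0.471
gripper_force: 25.0
```

Request:
send_rows(
  increments=[
    [3.4,[0.1,-0.1,0.3],[0,0,0]],
    [3.4,[0,0,0.2],[0,0,0]],
    [3.4,[0,0,0.1],[0,0,0]],
    [3.4,[0,0,0],[0,0,0]],
    [3.4,[0,0,0],[0,0,0]],
  ],
)

```text
clock: 21.2
position: [0.6021, -0.0063, 0.0121]
ee_rot: [-2.226, -2.217, 0.0]
force: [-3.0, 0.6, 4.1]
width: 0.471
gripper_force: 25.0
```

Request:
send_rows(
  increments=[
    [7,[0,0,0],[0,0,0]],
    [7,[0,0,0],[0,0,0]],
    [7,[0,0,0],[0,0,0]],
    [7,[0,0,-1],[0,0,0]],
    [7,[0,0,-3],[0,0,0]],
  ],
)

```text
clock: 21.7
position: [0.6004, -0.0067, 0.0504]
ee_rot: [-2.224, -2.215, 0.005]
force: [-0.1, 0.2, -0.0]
width: 0.758
gripper_force: 0.0
```

Request:
send_rows(
  increments=[
    [9,[0,0,-4],[0,0,0]],
    [9,[0,0,-4],[0,0,0]],
    [9,[-2.7,-3.8,0],[0,0,0]],
    [9,[-2.7,-3.8,0],[0,0,0]],
    [9,[-2.7,-3.8,0],[0,0,0]],
  ],
)

```text
clock: 22.2
position: [0.487, -0.0876, 0.1327]
ee_rot: [2.224, 2.217, 0.001]
force: [0.8, -0.5, -0.5]
width: 0.976
gripper_force: 0.0
```

Request:
send_rows(
  increments=[
    [9,[-2.7,-3.8,0],[0,0,0]],
    [9,[0,0,0],[0,0,0]],
    [9,[0,0,0],[0,0,0]],
  ],
)

```text
clock: 22.5
position: [0.4497, -0.1146, 0.1327]
ee_rot: [2.227, 2.213, 0.0]
force: [0.3, 0.0, 0.8]
width: 0.978
gripper_force: 0.0
```

Run:
```python
from h import *
from cell import arm
X=measure((.448,-.115,.031),.062,r=58,fn="pics/w9.png")
```

```text
clk 22.5 px [254.  182.5] X [ 0.4481 -0.1169  0.031 ] diam 60.4 area-d 56.5 tcp [ 0.4497 -0.1146  0.1327] shift cm [-0.21 -0.17 10.17] w 9.0 q [ 0.54  0.29 -0.5   2.    0.18  0.89 -0.06]
```

View pics/w9.png

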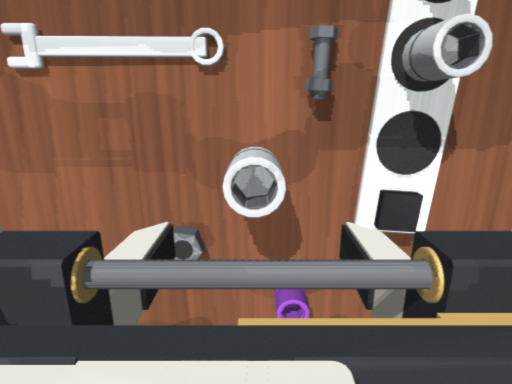

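Socket l is at (254,182) between the fingers, and m stands on pad_c. Nothing is in the fingers' way.

Request:
send_rows(
  increments=[
    [9,[-0.2,-0.15,3],[0,0,0]],
    [9,[0,0,3],[0,0,0]],
    [9,[0,0,2],[0,0,0]],
    [9,[0,0,1],[0,0,0]],
    [9,[0,0,0],[0,0,0]],
  ],
)

```text
clock: 23.05
position: [0.4486, -0.1146, 0.041]
ee_rot: [-2.223, -2.218, 0.001]
force: [0.1, 0.8, 1.3]
width: 0.982
gripper_force: 0.0
```

Request:
send_rows(
  increments=[
    [9,[0,0,1],[0,0,0]],
    [9,[0,0,1],[0,0,0]],
    [9,[0,0,1],[0,0,0]],
    [9,[0,0,0.7],[0,0,0]],
    [9,[0,0,0],[0,0,0]],
  ],
)

```text
clock: 23.55
position: [0.4476, -0.1157, 0.0039]
ee_rot: [-2.225, -2.216, 0.001]
force: [-0.9, -0.3, 0.3]
width: 0.978
gripper_force: 0.0
```

Request:
send_rows(
  increments=[
    [4.4,[0,0,0],[0,0,0]],
    [4.4,[0,0,0],[0,0,0]],
    [4.4,[0,0,0],[0,0,0]],
    [4.4,[0,0,0],[0,0,0]],
    [4.4,[0,0,0],[0,0,0]],
  ],
  force=30,
)

```text
clock: 24.05
position: [0.4478, -0.1158, 0.0049]
ee_rot: [-2.226, -2.216, 0.001]
force: [-5.5, 0.0, 5.2]
width: 0.596
gripper_force: 5.8
```

Request:
send_rows(
  increments=[
    [4.4,[0,0,0],[0,0,0]],
    [4.4,[0,0,0],[0,0,0]],
    [4.4,[0,0,-1],[0,0,0]],
    [4.4,[0,0,-3],[0,0,0]],
    [4.4,[0,0,-4],[0,0,0]],
  ],
)

```text
clock: 24.55
position: [0.4465, -0.1153, 0.0846]
ee_rot: [-2.223, -2.215, 0.003]
force: [1.5, -0.5, -6.0]
width: 0.588
gripper_force: 30.0
```

Request:
send_rows(
  increments=[
    [4.4,[0,0,-2],[0,0,0]],
    [4.4,[0.85,3.7,0],[0,0,0]],
    [4.4,[0.85,3.7,0],[0,0,0]],
    [4.4,[0.85,3.7,0],[0,0,0]],
    [4.4,[0.85,3.7,0],[0,0,0]],
  ],
)

```text
clock: 25.05
position: [0.5974, -0.0821, 0.105]
ee_rot: [-2.226, -2.216, 0.001]
force: [0.5, 0.3, -5.6]
width: 0.585
gripper_force: 30.0
```

Request:
send_rows(
  increments=[
    [4.4,[0,0,0],[0,0,0]],
    [4.4,[0,0,0],[0,0,0]],
    [4.4,[0,0,0],[0,0,0]],
  ],
)

```text
clock: 25.35
position: [0.595, -0.0827, 0.1044]
ee_rot: [-2.225, -2.216, 0.002]
force: [-0.6, -0.4, -5.5]
width: 0.585
gripper_force: 30.0
```

Request:
send_rows(
  increments=[
    [4.4,[0.1,0.1,2],[0,0,0]],
    [4.4,[0,0,3],[0,0,0]],
    [4.4,[0,0,2],[0,0,0]],
    [4.4,[0,0,0.9],[0,0,0]],
    [4.4,[0,0,0],[0,0,0]],
  ],
)

```text
clock: 25.85
position: [0.5959, -0.0819, 0.025]
ee_rot: [-2.225, -2.215, 0.003]
force: [0.8, -0.4, -5.9]
width: 0.586
gripper_force: 30.0
```

Request:
send_rows(
  increments=[
    [4.4,[0,0,0.3],[0,0,0]],
    [4.4,[0,0,0.1],[0,0,0]],
    [4.4,[0,0,0.1],[0,0,0]],
    [4.4,[0,0,0],[0,0,0]],
    [4.4,[0,0,0],[0,0,0]],
  ],
)

```text
clock: 26.35
position: [0.5977, -0.0814, 0.0212]
ee_rot: [2.226, 2.217, 0.0]
force: [-0.1, 0.3, -5.5]
width: 0.586
gripper_force: 30.0
```

Request:
send_rows(
  increments=[
    [4.4,[0,-0.1,0.15],[0,0,0]],
    [4.4,[0,0,0.1],[0,0,0]],
    [4.4,[0,0,0.1],[0,0,0]],
    [4.4,[0,0,0],[0,0,0]],
    [4.4,[0,0,0],[0,0,0]],
  ],
)

```text
clock: 26.85
position: [0.5964, -0.0814, 0.018]
ee_rot: [2.226, 2.217, -0.0]
force: [-4.0, -0.7, 5.5]
width: 0.592
gripper_force: 30.0
```

Request:
send_rows(
  increments=[
    [8.5,[0,0,0],[0,0,0]],
    [8.5,[0,0,0],[0,0,0]],
    [8.5,[0,0,0],[0,0,0]],
    [8.5,[0,0,-1],[0,0,0]],
    [8.5,[0,0,-3],[0,0,0]],
  ],
)

```text
clock: 27.35
position: [0.5946, -0.0814, 0.0559]
ee_rot: [-2.223, -2.215, 0.005]
force: [0.2, -0.2, 0.2]
width: 0.916
gripper_force: 0.0
```

Request:
send_rows(
  increments=[
    [8.5,[0,0,-4],[0,0,0]],
    [8.5,[0,0,-4],[0,0,0]],
    [8.5,[-4,-2,-1],[0,0,0]],
    [8.5,[-4,-2,0],[0,0,0]],
    [8.5,[-4,-2,0],[0,0,0]],
  ],
)

```text
clock: 27.85
position: [0.5359, -0.2023, 0.1489]
ee_rot: [2.223, 2.217, 0.001]
force: [-0.5, -0.9, 0.0]
width: 0.926
gripper_force: 0.0
```

Request:
send_rows(
  increments=[
    [8.5,[-4,-2,0],[0,0,0]],
    [8.5,[-4,-2,0],[0,0,0]],
    [8.5,[0,0,0],[0,0,0]],
    [8.5,[0,0,0],[0,0,0]],
  ],
)

```text
clock: 28.25
position: [0.4952, -0.2822, 0.148]
ee_rot: [2.229, 2.213, 0.0]
force: [0.1, 0.4, 0.4]
width: 0.923
gripper_force: 0.0
```

Run:
```python
from h import *
from cell import arm
print(arm.observe()["position"],arm.observe()["force"])
p=arm.camera_params("top"); t=arm.get_image("top"); s=arm.get_image("side"); ps=arm.camera_params("side")
A=cv2.resize(t[120:180,160:350],(760,240),interpolation=cv2.INTER_CUBIC); B=cv2.resize(s[130:260,130:300],(470,360),interpolation=cv2.INTER_CUBIC)
for X,d,h in(((.6138,.1452),.024,.038),((.608,.0694),.034,.046),((.6022,-.0064),.044,.054),((.5964,-.0821),.054,.062)):
    th=np.linspace(0,2*np.pi,40); P=np.c_[X[0]+d/2*np.cos(th),X[1]+d/2*np.sin(th),0*th+.013+h]
    for (pp,im,o,sc) in((p,A,(160,120),(4,4)),(ps,B,(130,130),(470/170,360/130))):
        q=(pp["R"]@P.T).T+pp["t"]; q=q@np.asarray(pp["camera_matrix"]).T; q=(q[:,:2]/q[:,2:]-o+.5)*sc-.5
        cv2.polylines(im,[np.round(q).astype(int)],True,(255,0,0),1)
im=np.zeros((600,760,3),np.uint8); im[:240]=A; im[240:,:470]=B
cv2.imwrite("pics/fin.png",im[:,:,::-1])
```

```text
[ 0.49519966 -0.28222352  0.14796634] [0.05897092 0.39658179 0.36180285]
```

View pics/fin.png

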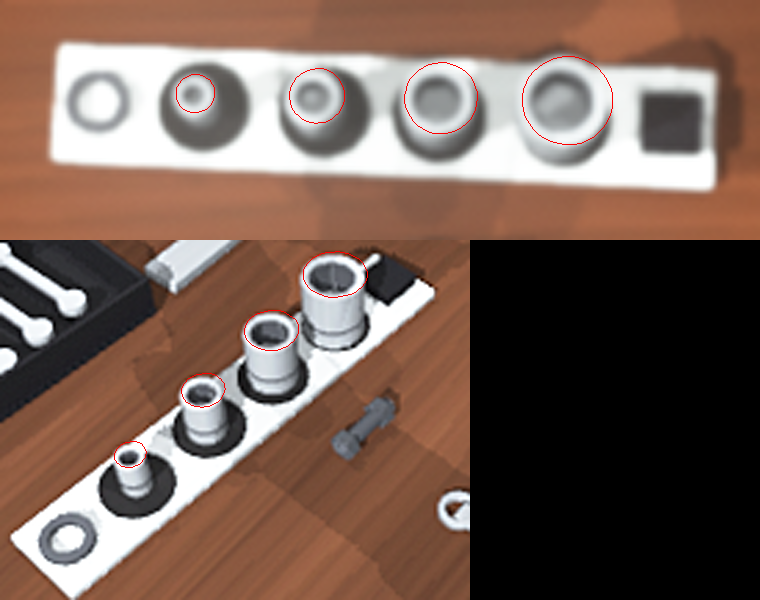

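All four stand upright on their pads in the right order, within about 4 mm of the expected rim circles. I'm handing the job in.

```bash
python3 -c "
from cell import arm
print(arm.sign_off())"
```

```text
the job is handed in; nothing more can be done
None
```

The four sockets stand upright and released on pads a to d, smallest at the ring to largest at the block, about 4 mm or less off centre in the last pictures; the job is handed in, and no verdict came back.

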